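# Fill the spice tray and dock it on its roller switch

## Task

Finish the spice tray: stand the two loose grey-capped spice jars from the counter upright in the tray's two empty compartments, about in the middle of each, so that the three make a neat row; leave the taller red-capped jar where it is. Then slide the tray along its rails towards the roller lever switch just until the switch clicks and no further, and let go so that the tray stays there and keeps the switch clicked, without disturbing the other things on the counter.

Things in the scene. Friction and masses are not known exactly. Their poses are not given: they have to be found in the camera images.
- dock: Dock: two aluminium rails (15 mm high, 73 mm apart inside) along its y axis from -182 to +124 mm. Origin on the counter, mid-lane; z up. A grey console with a black switch body (37 mm high) closes the -y end; the tray slides towards -y. Raised marks on the rails at y = -109 and -121 mm: clicked, not overtravelled, while the tray's front face is between them (tray origin within 6 mm of y = 0).
- roller_lever (a joint): Switch lever (55 mm arm, white roller 26 mm across) on an upright pivot at dock (-40, -132) mm. 0 = free; grows as the tray pushes the roller to dock -y. First touched with the tray's origin at dock y = +19 mm; clicks at 0.26 rad (tray y = +6 mm); 0.48 rad (y = -6) is overtravel, which spoils it; aim for 0.37 (y = 0). Light spring (1 to 2.5 N); the tray's friction holds it where it is left.
- roller (a point): Middle of the white roller on the lever, 29 mm above the counter.
- tray: Loose wooden tray (0.9 kg) on the counter between the rails, 68 mm wide (x), 251 mm long (y), axes along the dock's; origin under its middle compartment. Floor 5 mm, walls 14 mm, dividers 10 mm high. Front plate at -y: outer face y = -115 mm, 42 mm high. Handle plate at +y: upright board 60 mm wide, 10 mm thick (y 126 to 136), 105 mm high, to pinch or push. Starts 75 to 105 mm from docked.
- handle (a point): On the tray's handle plate, mid-width and mid-thickness, 15 mm below its top edge (90 mm above the counter).
- place0 (a point): Centre of the floor of the tray compartment next to the front plate (nearest the switch); it already holds a jar. Compartments measure 60 mm in x and 71 mm in y inside, 74 mm from centre to centre along y.
- place1 (a point): Centre of the floor of the middle compartment, empty at the start. Its x and y axes are the tray's. Fixed bottles, cartons, a foil pouch and a big box (up to about 0.3 m high) stand close behind the dock, at world x over 0.5 and y below 0.13 m: carry the jars round in front of them, not over.
- place2 (a point): Centre of the floor of the compartment nearest the handle plate, empty at the start.
- jar_set: Grey-capped spice jar that already stands in the first compartment: round, 45 mm across, 97 mm high, dark label; origin at the centre of its underside, z up. It stays there.
- jar_left: Loose grey-capped spice jar on the counter, same kind: 45 mm across, 97 mm high, 0.11 kg; straight glass up to 76 mm, above it the cap, slightly wider (so grip the glass, about 60 mm up, not the step). Origin at the centre of its underside. Goes into either empty compartment.
- jar_right: Another such loose grey-capped spice jar, 45 mm across, 97 mm high; origin at the centre of its underside. The two loose jars and the red-capped jar may stand in any of three places.
- red_jar: Red-capped spice jar, 45 mm across, 106 mm high, of another kind; loose on the counter; not to be moved. Origin at the centre of its underside.
- food_tin: Food tin, 57 mm across, 72 mm high, loose, not to be disturbed. Origin at the centre of its underside.
- glass_jar: Glass jar with a grey lid, 70 mm across, 85 mm high, loose, behind, not to be disturbed. Origin at the centre of its underside.
- green_tin: Flat round tin, 62 mm across, 24 mm high, loose, behind, not to be disturbed. Origin at the centre of its underside.
Not all that is in view belongs to the job. What is shaped like the jar_left but pink is not meant.

How it is judged:
By the outcome, as a careful person would: the job done as asked, in the order asked, and still so for the second after the job is handed in, with the robot touching nothing.
It also fails if it takes over 72 s, if anything falls off the work surface, if the arm or the gripper's body presses on something with over 40 N, if the wrist force passes 120 N, or if a joint passes its speed limit or range.

## Robot

A 7-joint arm with a two-finger parallel gripper is mounted at the origin on a cart in front of the work surface, level with it; the furniture and walls round the work are solid. World frame = base frame: x ahead of the robot, y to its left, z up, the work surface at z = 0. Lengths are in m, angles in rad, forces in N, time in s.
With the tool pointing down it reaches from about 0.4 to 0.85 m from the base axis. Payload 6.9 kg.
Tool frame: the origin (TCP) lies midway between the tips of the shut fingers; the grasp point (between the pads) lies behind it (ctrl.pinch_z is the z of the grasp point in the tool frame, in m); z points along the fingers, y is the line along which they close (so a half turn about z gives the same grasp; the last joint's range is limited). The gripper opens to 85 mm and grips with 20 to 120 N. Pads are 22 mm wide; open, the fingers measure 114 mm over their backs; the gripper's body (76 mm by 85 mm) begins 54 mm behind the grasp point. The pads swing forward as they close: fully open they stand 13 mm farther back than shut.
Start: joints at [-0.997, 0.507, -0.238, 1.5, 0.126, 1.149, -0.155], TCP at [0.282, 0.558, 0.231] pointing down, gripper open.
Joint ranges: [-3.08, 3.08], [-0.24, 2.05], [-1.43, 1.35], [0, 2.5], [-1.52, 4.66], [0.17, 1.96], [-2.89, 2.89]. Speed limits (rad/s): [2.39, 2.39, 3.14, 3.14, 3.14, 3.14, 3.14].

## Interface

Orientations are given as a unit quaternion [w, x, y, z].
In Python, from station import ctrl, get_state, vision, ticket, models gives the robot as it stands. Calls block until the motion is done:
- ctrl.movep(position, orientation): joint-space move of the TCP to a pose.
- ctrl.movel(position, frame=None, max_speed=0.15): straight line of the TCP; frame=None keeps the orientation; max_speed is the mean speed in m/s.
- ctrl.set_joints(angles): joint-space move.
- ctrl.ungrasp() and ctrl.close_gripper(force=None): open the fingers fully, or close them until they stop; force is the grip in N (None keeps the last).
- ctrl.pause(seconds).
- ctrl.ik(position, orientation): joint angles nearest the present ones, or None.
- get_state(): the state.
- vision.grab_frame(name): name is "side" or "top"; returns (picture, depth): 400x640x3 uint8, blue, green, red; 400x640 float32, m along the optical axis (not along the pixel's ray), 0 where there is no reading.
- vision.camera_info(name): a dict with "mtx" (3x3 intrinsics, pixels), "R" (3x3) and "t" (3): a world point X has camera coordinates R X + t. Camera axes: x right, y down, z forward; pixel columns grow to the right and rows downward; lengths in m; the calibration is good to about 2 mm. A picture is of the moment at which its call begins. camera_info takes no time and is no camera call.
A pose or a line that the arm cannot do raises ctrl.Unreachable and nothing moves.
- ticket.close_job(): hands the job in; it is judged then, once.
Trained networks look in the newest picture that a camera, given by its name, has taken for a name from the list of things; names that differ only in an ending like _2 or _b are one class to them, and where a whole thing is asked for, a point or a joint stands for the part that bears it (a point fixed in the world has none). Each returns a list of dicts, best first, with "p" (0 to 1); they miss things now and then, are a little off and sometimes report something else, mostly with a low value. They report only what shows in the picture. A call takes as long as a camera call. They do not tell look-alikes from the thing itself.
- models.recognise(camera, target): "point" ([column, row] in pixels, amid what is visible of it).
- models.masks_of(camera, target): "mask" (400x640 bool, what is visible of it) and "point" ([column, row] in pixels, amid what is visible of it).
The state is a dict: "time": time; "qpos": joint angles; "qd": joint speeds; "tau": joint torques, N m; "tcp_pos": TCP position; "eef_rot": TCP orientation; "contact_force": force on the tool from outside, world axes, zero at the start; "wrist_torque": the same for the moment, N m; "width": finger opening in m; "gripper_force": force on a finger pad.
Only numpy, scipy, OpenCV 4.12 (cv2) and the standard library are available. Lean on these libraries where they do the work, as an engineer would, in place of code of your own. Each camera call takes 0.05 s, during which the arm holds its last target. There are 200 camera calls.

## Working session

There is one attempt and no reset: what is moved stays moved. The work goes in short steps, each a Python script; the robot and the scene stay as the last script left them, time stands still between calls to the robot, and variables do not carry over. Pictures are saved under pics/ and viewed, at most 10 in all, crops included, and the job is handed in when it is done.

```bash
ls; mkdir -p pics
python3 - <<'E'
from station import ctrl,get_state,vision,ticket,models
import cv2
for c in ("side","top"):
    im,d=vision.grab_frame(c); cv2.imwrite(f"pics/{c}0.png",im)
    i=vision.camera_info(c); print(c,i["mtx"].round(1).tolist(),(-i["R"].T@i["t"]).round(3),i["R"].round(3).tolist())
    for n in ["jar_left","red_jar","tray","handle","roller","place0","place1","place2","jar_set","dock","food_tin"]:
        print(n,[([round(float(v)) for v in r["point"]],round(r["p"],2)) for r in models.recognise(c,n)][:6])
s=get_state(); print(s["time"],s["tcp_pos"],s["eef_rot"],s["width"],ctrl.pinch_z)
E
```

```text
pics
side [[367.9, 0.0, 323.4], [0.0, 367.9, 202.4], [0.0, 0.0, 1.0]] [ 0.272 -0.745  0.749] [[0.955, -0.296, 0.01], [-0.179, -0.602, -0.778], [0.236, 0.741, -0.628]]
jar_left [([287, 184], 0.57), ([311, 155], 0.52)]
red_jar [([310, 176], 0.86), ([279, 165], 0.58)]
tray [([293, 228], 0.95)]
handle []
roller [([316, 302], 0.74), ([292, 231], 0.66)]
place0 [([297, 227], 0.89)]
place1 [([297, 227], 0.89)]
place2 [([297, 227], 0.89)]
jar_set [([306, 256], 0.97)]
dock [([318, 311], 0.95)]
food_tin [([320, 299], 0.7), ([256, 187], 0.69)]
top [[376.1, 0.0, 320.4], [0.0, 376.1, 197.4], [0.0, 0.0, 1.0]] [0.335 0.003 1.102] [[-0.021, -1.0, -0.02], [-0.98, 0.024, -0.195], [0.196, 0.015, -0.981]]
jar_left [([269, 232], 0.88), ([415, 243], 0.62), ([217, 189], 0.56)]
red_jar []
tray [([330, 242], 0.84)]
handle [([333, 241], 0.72), ([415, 242], 0.49)]
roller []
place0 [([332, 242], 0.86)]
place1 [([332, 242], 0.86)]
place2 [([332, 242], 0.86)]
jar_set [([367, 239], 0.7)]
dock [([419, 239], 0.73), ([332, 242], 0.63), ([223, 160], 0.45)]
food_tin []
1.2 [0.28240515 0.55757902 0.23129775] [-1.58867862e-05  2.32288670e-01  9.72646890e-01  1.93152990e-05] 0.08521063466336704 -0.0187
```

View pics/side0.png

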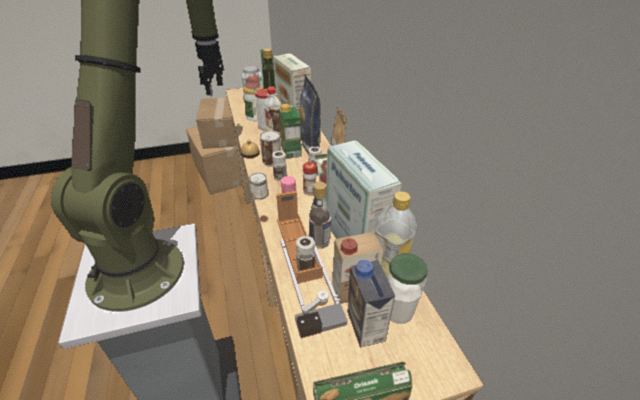

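View pics/top0.png

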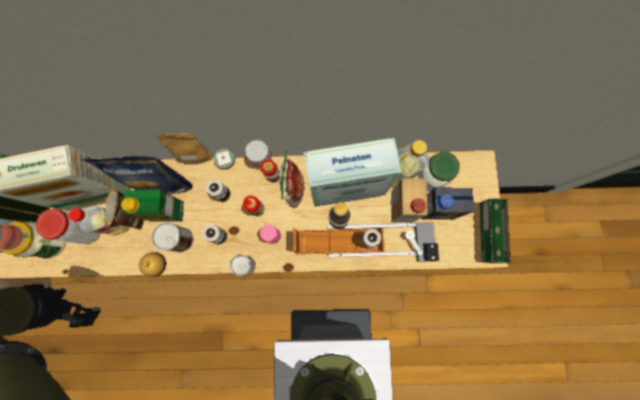

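The side view shows the tray (handle plate 288,205; set jar 306,250; roller 322,298). The top view shows grey caps at (217,189) and (214,234), the set jar at (372,237), a red cap at (251,204), a second red thing at (268,170), pink at (269,233), a white tin at (242,265) and a larger jar at (172,237). The candidates for the loose jars are therefore (217,189) and (214,234). Not candidates: pink (269,233), set jar (372,237), large jar (172,237). I'll check this in a close crop.

```bash
cat > h.py <<'E'
from station import ctrl,get_state,vision,ticket,models
import cv2, numpy as np
def ray(c,uv):
    i=vision.camera_info(c); R,t,K=map(np.array,(i["R"],i["t"],i["mtx"]))
    return -R.T@t, R.T@np.linalg.inv(K)@np.array([uv[0],uv[1],1.])
def at_z(c,uv,z):
    o,d=ray(c,uv); return o+d*(z-o[2])/d[2]
def tri(a,b):
    (o1,d1),(o2,d2)=ray("top",a),ray("side",b)
    s=np.linalg.lstsq(np.c_[d1,-d2],o2-o1,rcond=None)[0]
    p,q=o1+d1*s[0],o2+d2*s[1]; return (p+q)/2,np.linalg.norm(p-q)
def cloud(c,d):
    i=vision.camera_info(c); R,t,K=map(np.array,(i["R"],i["t"],i["mtx"]))
    v,u=np.mgrid[:400,:640]; P=np.stack([(u-K[0,2])/K[0,0]*d,(v-K[1,2])/K[1,1]*d,d],-1)
    return (P-t)@R
def proj(c,X):
    i=vision.camera_info(c); p=np.array(i["mtx"])@(np.array(i["R"])@X+i["t"]); return p[:2]/p[2]
E
python3 - <<'E'
from h import *
a=cv2.imread("pics/top0.png")[140:280,190:440]; b=cv2.imread("pics/side0.png")[130:330,235:355]
a=cv2.resize(a,None,fx=3.2,fy=3.2,interpolation=2); 
cv2.imwrite("pics/c1.png",a); cv2.imwrite("pics/c2.png",cv2.resize(b,None,fx=3,fy=3,interpolation=2))
im,d=vision.grab_frame("top"); P=cloud("top",d)
for uv in [(217,189),(214,234),(372,237),(251,204),(269,233),(242,265),(172,237),(340,212)]:
    q=P[uv[1]-4:uv[1]+3,uv[0]-4:uv[0]+4].reshape(-1,3); z=np.median(q[:,2])
    print(uv,np.median(q,0).round(3),at_z("top",uv,.095).round(3),proj("side",at_z("top",uv,z)).round())
for n in ["jar_left","red_jar","tray","food_tin"]:
    for c in ["top"]:
        for r in models.masks_of(c,n):
            m=r["mask"]&(d>0); print(n,r["p"],r["point"],m.sum(),np.percentile(P[m],[2,50,98],axis=0).round(3).tolist())
E
```

```text
(217, 189) [0.569 0.304 0.098] [0.567 0.303 0.095] [313. 151.]
(214, 234) [0.445 0.308 0.098] [0.443 0.307 0.095] [277. 155.]
(372, 237) [ 0.427 -0.115  0.103] [ 0.425 -0.117  0.095] [304. 242.]
(251, 204) [0.523 0.207 0.107] [0.523 0.208 0.095] [307. 165.]
(269, 233) [0.445 0.159 0.098] [0.442 0.159 0.095] [287. 180.]
(242, 265) [0.362 0.237 0.069] [0.359 0.23  0.095] [257. 178.]
(172, 237) [0.439 0.416 0.106] [0.437 0.421 0.095] [269. 138.]
(340, 212) [ 0.48  -0.029  0.204] [ 0.495 -0.034  0.095] [315. 185.]
jar_left 0.82 [219.8, 190.5] 357 [[0.548, 0.288, 0.015], [0.566, 0.302, 0.094], [0.589, 0.328, 0.101]]
jar_left 0.64 [271.4, 231.5] 272 [[0.421, 0.138, 0.042], [0.441, 0.156, 0.097], [0.463, 0.18, 0.101]]
red_jar 0.55 [254.7, 202.8] 334 [[0.502, 0.186, 0.01], [0.518, 0.201, 0.104], [0.541, 0.226, 0.109]]
tray 0.82 [333.5, 239.5] 1983 [[0.39, -0.153, -0.0], [0.422, -0.015, 0.006], [0.458, 0.091, 0.104]]
food_tin 0.83 [245.5, 263.3] 415 [[0.335, 0.212, 0.007], [0.36, 0.233, 0.068], [0.384, 0.263, 0.074]]
```

View pics/c1.png

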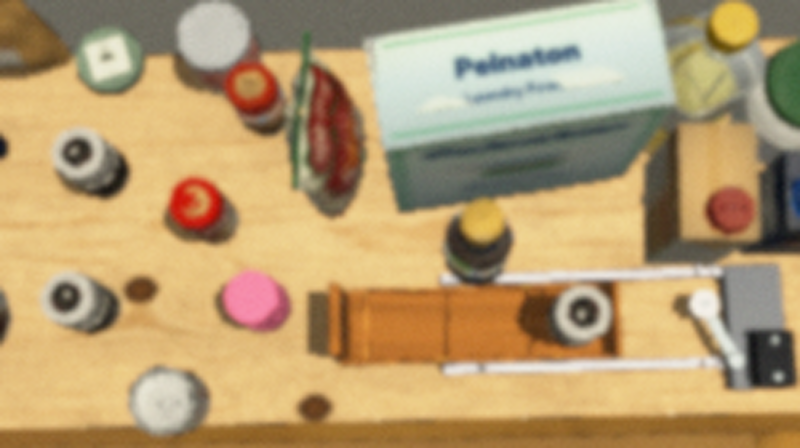

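View pics/c2.png

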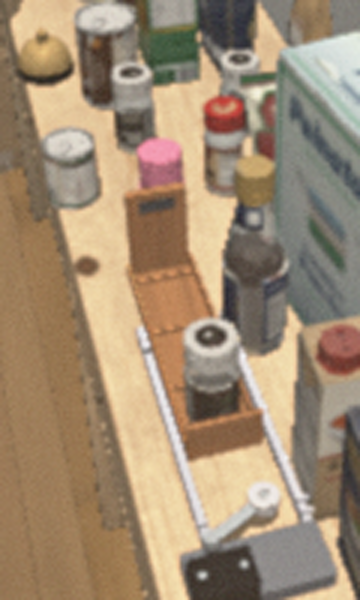

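The crops confirm it. The loose grey jars are at top (217,189) and (214,234), while the red jar is at (251,204) and the pink one at (269,233). A dark bottle (about 340,212) stands right beside the middle compartment, so I'll measure its size and the tray geometry.

```bash
python3 - <<'E'
from h import *
Pt=cloud("top",vision.grab_frame("top")[1]); Ps=cloud("side",vision.grab_frame("side")[1])
A=np.vstack([Pt.reshape(-1,3),Ps.reshape(-1,3)])
def box(P,lo,hi): return P[((P>lo)&(P<hi)).all(1)]
T,S=Pt.reshape(-1,3),Ps.reshape(-1,3)
for z in np.arange(.02,.24,.02):
    for nm,P in(("t",T),("s",S)):
        q=box(P,[.44,-.09,z],[.56,.03,z+.02])
        if nm=="t" and z<.04: continue
        if len(q)>3: print("bottle",nm,z.round(2),len(q),np.percentile(q,[3,97],axis=0)[:,:2].round(3).tolist())
# jars from both cams: circle fit of upper sides / cap tops
for nm,c in dict(A=(.568,.304),B=(.444,.307),set=(.426,-.116),red=(.522,.207),pink=(.444,.159),tin=(.36,.235)).items():
    for k,P in(("t",T),("s",S)):
        q=P[(np.hypot(P[:,0]-c[0],P[:,1]-c[1])<.04)&(P[:,2]>.085 if nm!="tin" else P[:,2]>.06)]
        if len(q)>5:
            mn,mx=np.percentile(q,[3,97],axis=0); print(nm,k,len(q),((mn+mx)/2).round(3)[:2],(mx-mn).round(3)[:2],"ztop",np.percentile(q[:,2],90).round(3))
# handle plate top
for k,P in(("t",T),("s",S)):
    q=box(P,[.37,.05,.085],[.48,.13,.13])
    if len(q): print("handle",k,len(q),np.percentile(q,[3,50,97],axis=0).round(3).tolist())
# tray front plate, side
    q=box(P,[.37,-.2,.025],[.48,-.14,.06]); 
    if len(q): print("front",k,len(q),np.percentile(q,[3,50,97],axis=0).round(3).tolist())
# rails & roller in the top image, by white colour
im=cv2.imread("pics/top0.png"); m=(im.min(2)>185); 
for nm,lo,hi in(("railR",(.455,-.30,-.01),(.50,.06,.04)),("railL",(.36,-.30,-.01),(.40,.06,.04))):
    M=m&((Pt>lo)&(Pt<hi)).all(2); v,u=np.nonzero(M)
    X=np.array([at_z("top",(a,b),.015) for a,b in zip(u,v)])
    if len(X): print(nm,len(X),np.polyfit(X[:,1],X[:,0],1).round(4),X[:,1].min().round(3),X[:,1].max().round(3),X[:,0].mean().round(4))
for r in models.masks_of("side","roller")[:2]: print("roller s",r["point"],r["p"],at_z("side",r["point"],.029).round(3))
print(at_z("top",(409,236),.035).round(3), tri((409,236),(322,296)))
E
python3 - <<'E'
import sys; sys.path.insert(0,'.')
import cv2
a=cv2.imread("pics/top0.png")[195:275,280:445]; cv2.imwrite("pics/c3.png",cv2.resize(a,None,fx=4.8,fy=4.8,interpolation=2))
E
```

```text
bottle s 0.02 136 [[0.467, -0.063], [0.541, -0.002]]
bottle t 0.04 64 [[0.457, -0.082], [0.543, 0.024]]
bottle s 0.04 190 [[0.459, -0.072], [0.543, -0.004]]
bottle t 0.06 71 [[0.457, -0.083], [0.543, 0.023]]
bottle s 0.06 213 [[0.46, -0.084], [0.544, 0.006]]
bottle t 0.08 84 [[0.457, -0.086], [0.542, 0.024]]
bottle s 0.08 238 [[0.459, -0.081], [0.544, 0.021]]
bottle t 0.1 150 [[0.458, -0.077], [0.541, 0.021]]
bottle s 0.1 268 [[0.461, -0.081], [0.544, 0.017]]
bottle t 0.12 163 [[0.464, -0.082], [0.542, 0.019]]
bottle s 0.12 263 [[0.467, -0.085], [0.544, 0.02]]
bottle t 0.14 116 [[0.469, -0.084], [0.542, 0.025]]
bottle s 0.14 225 [[0.471, -0.083], [0.544, 0.023]]
bottle t 0.16 92 [[0.471, -0.086], [0.543, 0.026]]
bottle s 0.16 206 [[0.473, -0.085], [0.544, 0.023]]
bottle t 0.18 106 [[0.471, -0.085], [0.543, 0.022]]
bottle s 0.18 224 [[0.473, -0.083], [0.544, 0.024]]
bottle t 0.2 242 [[0.473, -0.078], [0.543, 0.021]]
bottle s 0.2 250 [[0.475, -0.085], [0.546, 0.024]]
bottle t 0.22 100 [[0.529, -0.087], [0.545, 0.026]]
bottle s 0.22 146 [[0.531, -0.086], [0.546, 0.024]]
A t 222 [0.57 0.
[... 496 characters left out ...]
052] ztop 0.072
tin s 195 [0.363 0.238] [0.051 0.055] ztop 0.071
handle t 92 [[0.395, 0.084, 0.087], [0.421, 0.088, 0.104], [0.45, 0.093, 0.107]]
front t 87 [[0.393, -0.196, 0.027], [0.433, -0.153, 0.041], [0.478, -0.15, 0.056]]
handle s 146 [[0.397, 0.082, 0.086], [0.425, 0.085, 0.098], [0.452, 0.092, 0.106]]
front s 195 [[0.396, -0.195, 0.026], [0.427, -0.156, 0.037], [0.474, -0.14, 0.052]]
railR 158 [-0.0049  0.4648] -0.249 -0.001 0.4655
railL 213 [-0.018   0.3824] -0.264 -0.001 0.385
roller s [292.9, 231.5] 0.55 [0.421 0.004 0.029]
roller s [317.0, 298.3] 0.54 [ 0.422 -0.234  0.029]
[ 0.431 -0.228  0.035] (array([ 0.43356873, -0.23037632,  0.02751555]), np.float64(0.0036190066397458888))
```

View pics/c3.png

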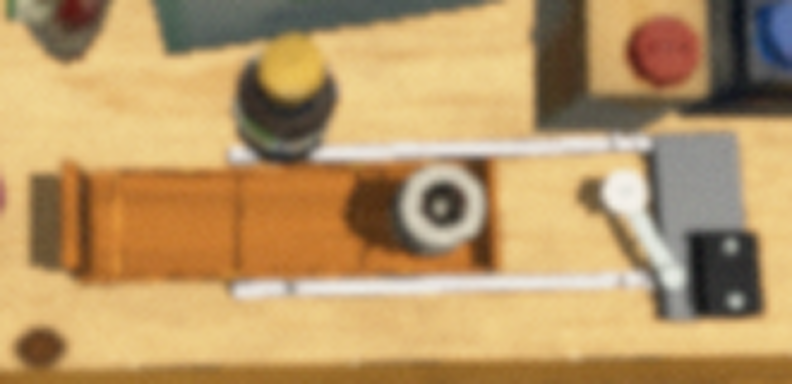

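The bottle stands at about (0.488, -0.032) with r 30 mm, next to place1 at (0.4245, -0.043). A plain vertical gripper would hit it, so I'll search for a diagonal, tilted grasp with enough clearance.

```bash
cat >> h.py <<'E'
from scipy.spatial.transform import Rotation as Ro
PZ=ctrl.pinch_z
def Rm(th,t):
    "closing axis at angle th from world x; body leans by t along th-90deg"
    th,t=np.radians(th),np.radians(t)
    y=np.array([np.cos(th),np.sin(th),0]); l=np.array([np.sin(th),-np.cos(th),0])
    z=-(l*np.sin(t)+np.array([0,0,np.cos(t)])); return np.c_[np.cross(y,z),y,z]
def quat(R): q=Ro.from_matrix(R).as_quat(); return [q[3],q[0],q[1],q[2]]
def tcp(g,R): return np.array(g)-R[:,2]*PZ   # grasp point -> TCP
E
python3 - <<'E'
from h import *
def grid(x,y,z): return np.stack(np.meshgrid(x,y,z),-1).reshape(-1,3)
body=grid(np.linspace(-.0425,.0425,9),np.linspace(-.0425,.0425,9),np.linspace(-.17,-.054,9))
f=grid(np.linspace(-.011,.011,5),np.linspace(.0225,.057,7),np.linspace(-.054,.019,7)); f=np.vstack([f,f*[1,-1,1]])
g=np.array([.4245,-.043,.068])
def cl(P):
    def cyl(c,r,h): 
        a=np.hypot(P[:,0]-c[0],P[:,1]-c[1])-r; b=P[:,2]-h; return np.maximum(a,b).min()
    hp=np.maximum(np.maximum(abs(P[:,0]-.4245)-.03,abs(P[:,1]-.088)-.005),P[:,2]-.106).min()
    return [cyl((.488,-.032),.031,.13),cyl((.488,-.032),.019,.215),cyl((.4245,-.117),.024,.104),hp]
q0=get_state()["qpos"]; out=[]
for th in range(-90,1,5):
    for t in range(-10,50,5):
        R=Rm(th,t); c=[min(a,b) for a,b in zip(cl(g+body@R.T),cl(g+f@R.T))]
        for s in (1,-1):
            R2=R@np.diag([s,s,1]); 
            ok=[ctrl.ik(list(tcp(p,R2)),quat(R2)) is not None for p in (g,g+[0,0,.13],(.447,.315,.06),(.447,.315,.2))]
            out.append((min(c),th,t,s,all(ok),np.round(c,3).tolist()))
out=[o for o in out if o[4]]; out.sort(key=lambda o:-o[0]); [print(o) for o in out[:8]]
for s in (1,-1):
    R=Rm(0,0)@np.diag([s,s,1])
    print(s,[ctrl.ik(list(tcp(p,R)),quat(R)) is not None for p in ((.571,.309,.06),(.571,.309,.2),(.4245,.031,.066),(.4245,.031,.2))])
E
```

```text
(np.float64(0.001159804036466816), -50, 15, 1, True, [0.001, 0.01, 0.002, 0.072])
(np.float64(0.001159804036466816), -50, 15, -1, True, [0.001, 0.01, 0.002, 0.072])
(np.float64(0.001159804036466816), -45, 15, 1, True, [0.001, 0.007, 0.005, 0.075])
(np.float64(0.001159804036466816), -45, 15, -1, True, [0.001, 0.007, 0.005, 0.075])
(np.float64(0.001159804036466816), -40, 15, 1, True, [0.001, 0.003, 0.005, 0.077])
(np.float64(0.001159804036466816), -40, 15, -1, True, [0.001, 0.003, 0.005, 0.077])
(np.float64(0.0004106694352196995), -55, 15, 1, True, [0.001, 0.013, 0.0, 0.07])
(np.float64(0.0004106694352196995), -55, 15, -1, True, [0.001, 0.013, 0.0, 0.07])
1 [True, True, True, True]
-1 [True, True, True, True]
```

Run:
```python
from h import *
S=cloud("side",vision.grab_frame("side")[1]).reshape(-1,3); T=cloud("top",vision.grab_frame("top")[1]).reshape(-1,3)
for z in np.arange(.09,.17,.008):
    r=[]
    for P in (S,T):
        q=P[(P[:,0]>.44)&(P[:,0]<.52)&(abs(P[:,1]+.032)<.036)&(abs(P[:,2]-z)<.004)]
        d=np.hypot(q[:,0]-.488,q[:,1]+.032); d=d[d<.036]
        r.append((len(d),np.percentile(d,[50,90]).round(3) if len(d) else 0))
    print(z.round(3),r)
def grid(x,y,z): return np.stack(np.meshgrid(x,y,z),-1).reshape(-1,3)
f=grid(np.linspace(-.011,.011,5),np.linspace(.0225,.057,7),np.linspace(-.054,.019,7)); f=np.vstack([f,f*[1,-1,1]])
def cl(P):
    def cyl(c,r,h): 
        a=np.hypot(P[:,0]-c[0],P[:,1]-c[1])-r; b=P[:,2]-h; return np.maximum(a,b).min()
    return [cyl((.488,-.032),.031,.115),cyl((.488,-.032),.026,.132),cyl((.488,-.032),.019,.215),cyl((.4245,-.117),.023,.104)]
for hx,hy in((.038,.0425),(.0425,.038)):
  body=grid(np.linspace(-hx,hx,9),np.linspace(-hy,hy,9),np.linspace(-.17,-.054,9))
  for g in ([.4245,-.043,.067],[.4235,-.040,.067]):
    out=[]
    for th in range(-90,1,5):
      for t in range(0,50,3):
        R=Rm(th,t); c=[min(a,b) for a,b in zip(cl(np.array(g)+body@R.T),cl(np.array(g)+f@R.T))]
        out.append((round(min(c),4),th,t,np.round(c,3).tolist()))
    out.sort(key=lambda o:-o[0]); print(hx,g); [print(o) for o in out[:5]]
```

```text
0.09 [(49, array([0.03 , 0.031])), (6, array([0.032, 0.033]))]
0.098 [(56, array([0.029, 0.031])), (22, array([0.031, 0.032]))]
0.106 [(60, array([0.028, 0.03 ])), (25, array([0.029, 0.031]))]
0.114 [(57, array([0.026, 0.028])), (39, array([0.028, 0.03 ]))]
0.122 [(67, array([0.024, 0.027])), (51, array([0.025, 0.028]))]
0.13 [(55, array([0.022, 0.023])), (39, array([0.023, 0.024]))]
0.138 [(54, array([0.019, 0.022])), (27, array([0.021, 0.022]))]
0.146 [(40, array([0.017, 0.019])), (12, array([0.02 , 0.021]))]
0.154 [(33, array([0.016, 0.018])), (23, array([0.019, 0.02 ]))]
0.162 [(32, array([0.016, 0.018])), (9, array([0.017, 0.018]))]
0.17 [(28, array([0.015, 0.016])), (4, array([0.018, 0.018]))]
0.038 [0.4245, -0.043, 0.067]
(np.float64(0.0044), -45, 15, [0.006, 0.004, 0.011, 0.005])
(np.float64(0.0038), -50, 12, [0.01, 0.004, 0.011, 0.005])
(np.float64(0.0031), -50, 15, [0.009, 0.007, 0.014, 0.003])
(np.float64(0.0026), -55, 9, [0.01, 0.004, 0.011, 0.003])
(np.float64(0.0026), -45, 18, [0.005, 0.008, 0.015, 0.003])
0.038 [0.4235, -0.04, 0.067]
(np.float64(0.0044), -50, 15, [0.00
[... 221 characters left out ...]
), -50, 18, [0.007, 0.009, 0.016, 0.002])
0.0425 [0.4245, -0.043, 0.067]
(np.float64(0.0029), -50, 15, [0.009, 0.003, 0.01, 0.003])
(np.float64(0.0016), -55, 12, [0.011, 0.002, 0.009, 0.002])
(np.float64(0.0012), -50, 18, [0.008, 0.006, 0.013, 0.001])
(np.float64(0.0012), -45, 18, [0.005, 0.003, 0.01, 0.001])
(np.float64(0.0006), -55, 15, [0.012, 0.005, 0.012, 0.001])
0.0425 [0.4235, -0.04, 0.067]
(np.float64(0.0016), -50, 15, [0.008, 0.002, 0.009, 0.004])
(np.float64(0.0012), -50, 18, [0.007, 0.005, 0.012, 0.001])
(np.float64(0.0012), -45, 18, [0.004, 0.002, 0.009, 0.001])
(np.float64(0.0011), -55, 12, [0.011, 0.001, 0.008, 0.002])
(np.float64(0.0006), -55, 15, [0.011, 0.004, 0.011, 0.001])
```

```bash
cat >> h.py <<'E'
def ml(g,R,v=.2): ctrl.movel(list(tcp(g,R)),quat(R),max_speed=v)
def st(m=""):
    s=get_state(); print(m,round(s["time"],2),np.round(s["tcp_pos"],3),"w",round(s["width"],4),"gf",np.round(s["gripper_force"],1),"F",np.round(s["contact_force"],1),"q7",round(s["qpos"][6],2))
E
python3 - <<'E'
from h import *
q0=np.array(get_state()["qpos"]); best=None
for s in (1,-1):
    R=Rm(-50,15)@np.diag([s,s,1]); q=ctrl.ik(list(tcp((.447,.315,.2),R)),quat(R)); print(s,np.round(q,2))
    c=abs(np.array(q)-q0).max()
    if best is None or c<best[0]: best=(c,s,R)
s,R=best[1:]; print(s)
ctrl.movep(list(tcp((.447,.315,.2),R)),quat(R)); st("above")
ml((.447,.315,.062),R,.15); st("down")
im,_=vision.grab_frame("side"); im2,_=vision.grab_frame("top")
a=cv2.resize(im[90:230,210:350],(400,400),interpolation=2); b=cv2.resize(im2[170:290,160:280],(400,400),interpolation=2)
cv2.imwrite("pics/g1.png",np.hstack([a,b]))
ctrl.close_gripper(40); st("closed")
E
```

```text
1 [-0.83  0.33  0.23  2.01 -0.19  0.55 -1.34]
-1 [-0.3   0.34 -0.47  2.01  0.3   0.58  1.31]
1
above 2.84 [0.45  0.32  0.182] w 0.0857 gf 0.0 F [-0.2 -0.6  0.6] q7 -1.34
down 3.91 [0.451 0.319 0.045] w 0.0853 gf 0.0 F [-1.2  0.3 -0.5] q7 -1.2
closed 4.47 [0.451 0.318 0.044] w 0.0443 gf 36.7 F [-1.6 -1.   5.3] q7 -1.2
```

View pics/g1.png

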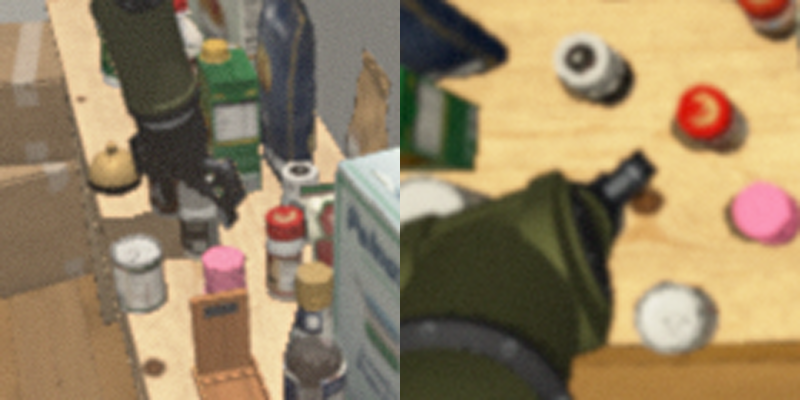

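The left pane shows the gripper around jar B, and the fingers closed on 44 mm. Next I lift, carry it over the tray, and check where the jar hangs before lowering.

Run:
```python
from h import *
R=Rm(-50,15)
ml((.447,.315,.2),R,.2); st("lift")
ml((.4245,-.041,.2),R,.25); st("over")
im,d=vision.grab_frame("side"); P=cloud("side",d); cv2.imwrite("pics/h1.png",cv2.resize(im[130:330,190:390],(600,600),interpolation=2))
p=P.reshape(-1,3)
for z in np.arange(.13,.2,.01):
    q=p[(abs(p[:,0]-.4245)<.03)&(abs(p[:,1]+.043)<.035)&(abs(p[:,2]-z)<.005)]
    if len(q): print(z.round(3),len(q),np.percentile(q,[3,97],axis=0)[:,:2].round(3).tolist())
```

```text
lift 5.31 [0.45  0.318 0.181] w 0.0444 gf 37.5 F [-0.3  1.  -1.3] q7 -1.31
over 6.88 [ 0.428 -0.037  0.182] w 0.0441 gf 37.5 F [ 0.3 -0.6 -1.3] q7 -0.27
0.14 28 [[0.404, -0.062], [0.444, -0.045]]
0.15 52 [[0.404, -0.063], [0.448, -0.043]]
0.16 59 [[0.404, -0.065], [0.449, -0.042]]
0.17 55 [[0.403, -0.065], [0.442, -0.043]]
0.18 51 [[0.404, -0.065], [0.439, -0.043]]
0.19 68 [[0.401, -0.069], [0.445, -0.028]]
0.2 82 [[0.398, -0.073], [0.45, -0.027]]
```

View pics/h1.png

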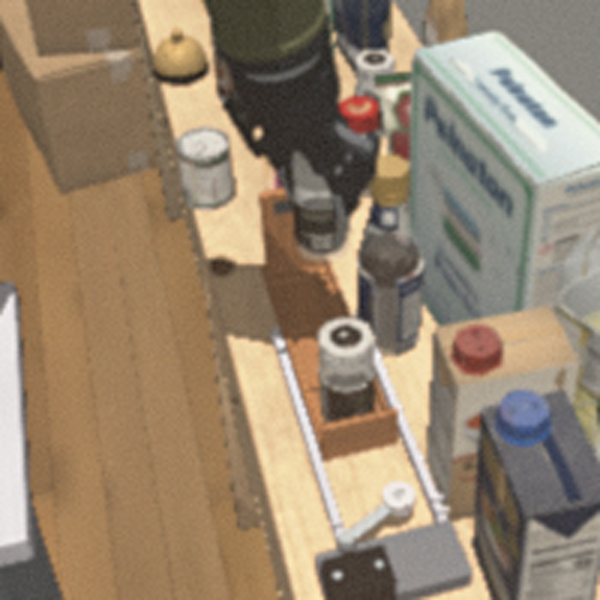

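The picture shows the jar hanging over the middle compartment, centred at about (0.4255, -0.0425) with its bottom near 0.138. That fits, so I'll lower it.

Run:
```python
from h import *
R=Rm(-50,15)
ml((.4235,-.0415,.08),R,.12); st("low")
for z in (.072,.069,.067,.0655):
    ml((.4235,-.0415,z),R,.05); s=get_state(); st(z)
    if abs(s["contact_force"][2]+1.3)>4: break
ctrl.ungrasp(); st("open")
ml((.4235,-.0415,.2),R,.15); st("up")
p=cloud("side",vision.grab_frame("side")[1]).reshape(-1,3)
for c in ((.4245,-.043),(.4245,-.117)):
    q=p[(np.hypot(p[:,0]-c[0],p[:,1]-c[1])<.033)&(abs(p[:,2]-.098)<.008)]; print(c,len(q),np.percentile(q,[3,97],axis=0).round(3).tolist())
q=p[(abs(p[:,0]-.425)<.04)&(abs(p[:,1]-.09)<.03)&(p[:,2]>.05)&(p[:,2]<.11)];print("handle",np.percentile(q,[3,50,97],axis=0).round(3).tolist())
# on to jar A
R2=Rm(0,0); qn=np.array(get_state()["qpos"])
s=min((1,-1),key=lambda s:abs(np.array(ctrl.ik(list(tcp((.571,.309,.2),R2@np.diag([s,s,1]))),quat(R2@np.diag([s,s,1]))))-qn).max()); print("s",s)
R2=R2@np.diag([s,s,1])
ml((.43,.24,.22),R,.3)
ctrl.movep(list(tcp((.571,.309,.2),R2)),quat(R2)); st("aboveA")
ml((.571,.309,.061),R2,.15); st("downA"); ctrl.close_gripper(40); st("closed")
```

```text
low 8.08 [ 0.427 -0.038  0.062] w 0.0437 gf 37.5 F [ 1.3  0.4 -0.9] q7 0.15
0.072 8.39 [ 0.427 -0.038  0.054] w 0.0436 gf 37.5 F [-1.  -0.8 -1.4] q7 0.18
0.069 8.64 [ 0.427 -0.038  0.051] w 0.044 gf 37.5 F [-0.8  0.3 -0.3] q7 0.2
0.067 8.89 [ 0.427 -0.038  0.049] w 0.0441 gf 36.9 F [-0.7  0.8  3.7] q7 0.21
open 9.38 [ 0.427 -0.038  0.049] w 0.0853 gf 0.0 F [-0.2 -0.2  0.5] q7 0.21
up 10.42 [ 0.427 -0.038  0.181] w 0.0855 gf 0.0 F [ 0.3 -0.5 -0.1] q7 -0.25
(0.4245, -0.043) 208 [[0.406, -0.064, 0.092], [0.446, -0.023, 0.104]]
(0.4245, -0.117) 241 [[0.405, -0.139, 0.092], [0.445, -0.098, 0.104]]
handle [[0.396, 0.082, 0.052], [0.424, 0.085, 0.081], [0.452, 0.091, 0.105]]
s 1
aboveA 12.28 [0.571 0.307 0.181] w 0.0858 gf 0.0 F [-0.3 -0.4 -0.3] q7 -0.48
downA 13.36 [0.572 0.309 0.043] w 0.0853 gf 0.0 F [ 0.2 -0.5  0. ] q7 -0.46
closed 13.82 [0.571 0.309 0.043] w 0.0446 gf 38.6 F [-1.1 -0.3  5.8] q7 -0.46
```

Jar 1 stands at (0.426, -0.0435) in line with the set jar, and jar A is gripped.

Run:
```python
from h import *
R=Rm(0,0)
ml((.571,.309,.205),R,.2); ml((.44,.22,.21),R,.25); ml((.4245,.031,.205),R,.25); st("over")
p=cloud("side",vision.grab_frame("side")[1]).reshape(-1,3)
dx=dy=0
for z in (.15,.16,.17):
    q=p[(abs(p[:,0]-.4245)<.03)&(abs(p[:,1]-.031)<.035)&(abs(p[:,2]-z)<.005)]
    a=np.percentile(q,[3,97],axis=0); print(z,len(q),a[:,:2].round(3).tolist(),"yc",(a[0,1]+.0225).round(4))
ycs=a[0,1]+.0215; dy=float(np.clip(.031-ycs,-.008,.008)); print("dy",dy)
g=np.array([.425,.031+dy,0])
ml(g+[0,0,.08],R,.12); st("low")
for z in (.071,.068,.066,.0645):
    ml(g+[0,0,z],R,.05); s=get_state(); st(z)
    if s["contact_force"][2]>2.5: break
ctrl.ungrasp(); ml(g+[0,0,.2],R,.15); st("up")
im,d=vision.grab_frame("side"); p=cloud("side",d).reshape(-1,3)
for c in ((.425,.031),(.4245,-.043),(.4245,-.117)):
    q=p[(np.hypot(p[:,0]-c[0],p[:,1]-c[1])<.033)&(abs(p[:,2]-.098)<.008)]; a=np.percentile(q,[3,97],axis=0);print(c,len(q),a.mean(0).round(3))
q=p[(abs(p[:,0]-.425)<.04)&(abs(p[:,1]-.09)<.03)&(p[:,2]>.05)&(p[:,2]<.11)];print("handle",np.percentile(q,[3,50,97],axis=0).round(3).tolist())
cv2.imwrite("pics/p2.png",cv2.resize(im[130:330,215:365],(600,600*4//3)[::1],interpolation=2)[:600] if 0 else cv2.resize(im[150:340,220:370],None,fx=3.1,fy=3.1,interpolation=2))
```

```text
over 16.38 [0.425 0.032 0.186] w 0.0445 gf 39.4 F [-0.4  0.1 -2. ] q7 -0.06
0.15 45 [[0.405, 0.01], [0.443, 0.029]] yc 0.0322
0.16 52 [[0.403, 0.011], [0.448, 0.03]] yc 0.033
0.17 53 [[0.404, 0.009], [0.449, 0.027]] yc 0.0316
dy 0.00035882981826186947
low 17.62 [0.425 0.031 0.062] w 0.0448 gf 39.4 F [ 0.4 -0.6 -1. ] q7 0.01
0.071 17.95 [0.425 0.031 0.052] w 0.0448 gf 39.4 F [ 0.5 -0.4  0.1] q7 0.01
0.068 18.2 [0.425 0.031 0.049] w 0.0446 gf 39.4 F [ 0.5  0.4 -0.9] q7 0.01
0.066 18.45 [0.425 0.031 0.048] w 0.0446 gf 38.8 F [-0.9 -0.8  8.9] q7 0.01
up 19.98 [0.424 0.031 0.181] w 0.0855 gf 0.0 F [-0.7  0.4 -0.5] q7 -0.05
(0.425, 0.031) 178 [0.426 0.03  0.098]
(0.4245, -0.043) 209 [ 0.426 -0.044  0.098]
(0.4245, -0.117) 241 [ 0.425 -0.118  0.099]
handle [[0.396, 0.082, 0.054], [0.417, 0.085, 0.089], [0.452, 0.092, 0.105]]
```

View pics/p2.png

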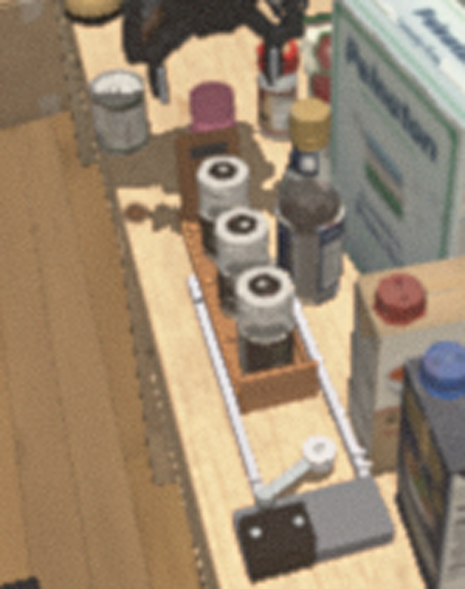

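The three jars stand in a neat row. Now I shut the gripper, push the handle plate from behind (between it and the pink jar) for 48 mm, and measure the marks and roller in rectified views.

```bash
cat >> h.py <<'E'
def warp(c,im,z,x0=.37,x1=.48,y0=-.30,y1=-.15,s=3500):
    "plan view at height z: columns = x, rows = -y from y1"
    X=[(x0,y1),(x1,y1),(x1,y0),(x0,y0)]
    src=np.float32([proj(c,np.array([*p,z])) for p in X]); dst=np.float32([((p[0]-x0)*s,(y1-p[1])*s) for p in X])
    return cv2.warpPerspective(im,cv2.getPerspectiveTransform(src,dst),(int((x1-x0)*s),int((y1-y0)*s)),flags=cv2.INTER_CUBIC)
E
python3 - <<'E'
from h import *
R=Rm(0,0)
b=[cv2.imread("pics/top0.png"),cv2.imread("pics/side0.png")]
ml((.4245,.114,.2),R,.25); ctrl.close_gripper(40); 
ml((.4245,.114,.069),R,.15); st("behind")
p0=np.array(get_state()["tcp_pos"]); y=.107
ml((.4245,y,.069),R,.05); st()
while y>.058:
    y-=.003 if y>.10 else .014; y=max(y,.057); ml((.4245,y,.069),R,.05); s=get_state(); st(round(y,3))
p=cloud("side",vision.grab_frame("side")[1]).reshape(-1,3); y=get_state()["tcp_pos"][1]
for c in (.030,-.044,-.118):
    c-=.048; q=p[(np.hypot(p[:,0]-.425,p[:,1]-c)<.033)&(abs(p[:,2]-.098)<.008)]; print(c,len(q),np.percentile(q,[3,97],axis=0).mean(0).round(4))
ims=[]
for c in("top","side"):
    im,d=vision.grab_frame(c); w=warp(c,im,.017)
    for yy in np.arange(-.16,-.30,-.01): cv2.line(w,(0,int((-.15-yy)*3500)),(12 if round(-yy*100)%5 else 30,int((-.15-yy)*3500)),(0,0,255),1)
    ims.append(w); cv2.imwrite(f"pics/{c}_near.png",im)
cv2.imwrite("pics/w1.png",np.hstack(ims))
E
```

```text
behind 22.3 [0.425 0.114 0.051] w 0.0001 gf 0.0 F [ 0.3 -0.2 -0.2] q7 -0.2
 22.59 [0.425 0.107 0.051] w 0.0002 gf 0.0 F [1.3 2.3 1.8] q7 -0.18
0.104 22.84 [0.425 0.105 0.051] w 0.0001 gf 0.0 F [-1.   8.1  4.1] q7 -0.18
0.101 23.09 [0.425 0.103 0.051] w 0.0 gf 0.0 F [-1.3  9.4  3.9] q7 -0.17
0.098 23.34 [0.425 0.1   0.051] w 0.0005 gf 0.0 F [-1.   9.6  3.5] q7 -0.17
0.084 23.77 [0.425 0.085 0.051] w -0.0005 gf 0.0 F [-0.   6.4  3.4] q7 -0.14
0.07 24.21 [0.425 0.071 0.051] w 0.0001 gf 0.0 F [0.4 6.2 3.4] q7 -0.11
0.057 24.62 [0.425 0.058 0.051] w -0.0 gf 0.0 F [0.1 5.9 3. ] q7 -0.09
-0.018000000000000002 201 [ 0.4257 -0.0208  0.0976]
-0.092 232 [ 0.4244 -0.0959  0.0977]
-0.16599999999999998 266 [ 0.4247 -0.1712  0.098 ]
```

View pics/w1.png

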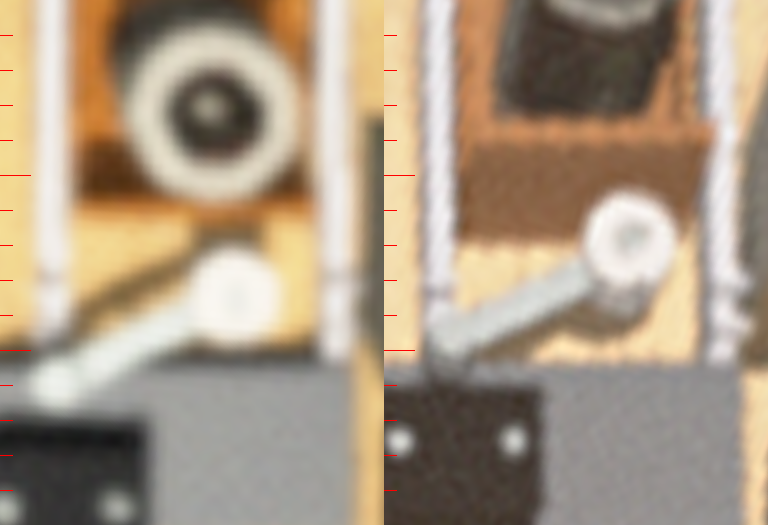

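The plan views (5 mm per 17.5 px, starting at y = -0.15) show the right rail's marks at rows 283 and 325, which is y = -0.231 and -0.243, so the dock origin is at y ≈ -0.122. The tray front is at about -0.208 and the lever is free. Next I step forward while tracking the roller's displacement in both cameras.

```bash
cat >> h.py <<'E'
def roller(c,im):
    "roller displacement (mm, x and y) from the free position, by template"
    S=3500; ref=warp(c,cv2.imread(f"pics/{c}_near.png"),.035,s=S); w=warp(c,im,.035,s=S)
    g=lambda a: cv2.cvtColor(a,cv2.COLOR_BGR2GRAY)
    k=g(ref); hi=cv2.GaussianBlur((np.minimum(k,255)>185).astype(np.float32),(0,0),18)
    m=np.zeros_like(hi); m[int(.055*S):int(.10*S),int(.045*S):int(.085*S)]=1   # y -0.205..-0.25, x .415...455
    v,u=np.unravel_index((hi*m).argmax(),hi.shape); r=46
    t=k[v-r:v+r,u-r:u+r]; M=np.zeros_like(t); cv2.circle(M,(r,r),r,255,-1)
    sr=g(w)[v-r-30:v+r+110,u-r-30:u+r+50]
    q=cv2.matchTemplate(sr,t,cv2.TM_CCOEFF_NORMED,mask=M); _,b,_,(x,y)=cv2.minMaxLoc(q)
    return (np.array([x-30,-(y-30)])/S*1000).round(1), round(b,2), (.37+u/S,-.15-v/S)
def look():
    for c in("top","side"): print(c,*roller(c,vision.grab_frame(c)[0]))
    p=cloud("side",vision.grab_frame("side")[1]).reshape(-1,3); y=get_state()["tcp_pos"][1]-.0115-.136; e=[]
    for o in (.074,0,-.074):
        q=p[(np.hypot(p[:,0]-.425,p[:,1]-y-o)<.033)&(abs(p[:,2]-.098)<.008)]; e.append(np.percentile(q,[3,97],axis=0).mean(0)[1]-o)
    print("tray y by jars",np.round(e,4),"by tcp",round(y,4))
E
python3 - <<'E'
from h import *
R=Rm(0,0); look()
for y in (.050,.046,.042,.038):
    ml((.4245,y,.069),R,.04); f=[]
    for _ in range(3): ctrl.pause(.03); f.append(get_state()["contact_force"][1])
    st(f"{y} F{np.mean(f):.1f}"); look()
E
```

```text
top [0. 0.] 1.0 (np.float64(0.45371428571428574), np.float64(-0.22599999999999998))
side [0. 0.] 1.0 (np.float64(0.4362857142857143), np.float64(-0.23257142857142857))
tray y by jars [-0.0952 -0.0952 -0.0975] by tcp -0.0897
0.05 F6.6 25.34 [0.425 0.051 0.051] w -0.0002 gf 0.0 F [0.7 6.7 3.4] q7 -0.07
top [ 0.  -1.4] 0.87 (np.float64(0.45371428571428574), np.float64(-0.22599999999999998))
side [-0.3  0. ] 0.95 (np.float64(0.4362857142857143), np.float64(-0.23257142857142857))
tray y by jars [-0.1025 -0.1029 -0.1039] by tcp -0.0964
0.046 F7.7 25.84 [0.425 0.047 0.051] w -0.0001 gf 0.0 F [1.1 7.3 1.9] q7 -0.07
top [ 0.  -2.6] 0.74 (np.float64(0.45371428571428574), np.float64(-0.22599999999999998))
side [ 0.  -0.3] 0.92 (np.float64(0.4362857142857143), np.float64(-0.23257142857142857))
tray y by jars [-0.1054 -0.1067 -0.1076] by tcp -0.1001
0.042 F9.8 26.34 [0.425 0.044 0.051] w 0.0 gf 0.0 F [0.4 9.6 2.5] q7 -0.06
top [ 0.  -4.9] 0.66 (np.float64(0.45371428571428574), np.float64(-0.22599999999999998))
side [ 1.4 -4. ] 0.83 (np.float64(0.4362857142857143), np.float64(-0.23257142857142857))
tray y by jars [-0.1088 -0.1096 -0.1106] by tcp -0.1036
0.038 F11.1 26.84 [0.425 0.04  0.051] w -0.0002 gf 0.0 F [ 1.4 10.7  3.6] q7 -0.05
top [-0.3 -8.3] 0.63 (np.float64(0.45371428571428574), np.float64(-0.22599999999999998))
side [ 2.6 -7.7] 0.82 (np.float64(0.4362857142857143), np.float64(-0.23257142857142857))
tray y by jars [-0.1124 -0.1138 -0.1146] by tcp -0.1072
```

Touch came at TCP y ≈ 0.0475: the side roller shift is -4.0, then -7.7 mm, and the force rises. The 19 mm travel puts the goal at ≈ 0.0285, and the marks put it at ≈ 0.0315. I'll move to 0.031 and check with the roller.

Run:
```python
from h import *
R=Rm(0,0)
for y in (.0335,.0305,.0285):
    ml((.4245,y,.069),R,.04); ctrl.pause(.1); st(y); print("side",*roller("side",vision.grab_frame("side")[0])[:2]); 
look()
im,d=vision.grab_frame("side"); w=warp("side",im,.017)
t=vision.grab_frame("top")[0]
for yy in np.arange(-.16,-.30,-.01): cv2.line(w,(0,int((-.15-yy)*3500)),(12,int((-.15-yy)*3500)),(0,0,255),1)
cv2.imwrite("pics/w2.png",np.hstack([warp("top",t,.017),w]))
```

```text
0.0335 27.35 [0.425 0.036 0.051] w 0.0003 gf 0.0 F [-0.  12.8  3. ] q7 -0.04
side [  3.7 -12.3] 0.79
0.0305 27.75 [0.425 0.033 0.051] w -0.0 gf 0.0 F [-0.2 13.6  3.2] q7 -0.03
side [  4.3 -14.9] 0.82
0.0285 28.15 [0.425 0.031 0.051] w 0.0002 gf 0.0 F [-0.5 14.5  4.2] q7 -0.03
side [  4.6 -16.6] 0.86
top [  0.3 -14.3] 0.63 (np.float64(0.45371428571428574), np.float64(-0.22599999999999998))
side [  4.6 -16.6] 0.87 (np.float64(0.4362857142857143), np.float64(-0.23257142857142857))
tray y by jars [-0.122  -0.1224 -0.1232] by tcp -0.116
```

View pics/w2.png

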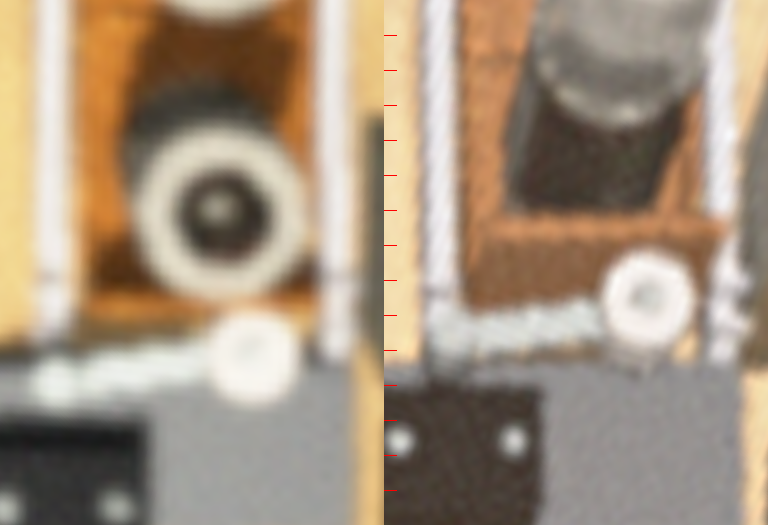

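The lever's slope in the top view gives 0.434 - 0.124 ≈ 0.31 rad, and the roller shift gives 0.314. That is clicked, about 3 mm short of centre, so I push another 3 mm and let go.

Run:
```python
from h import *
R=Rm(0,0)
y=.0285
while get_state()["tcp_pos"][1]>.0285 and y>.0235:
    y-=.001; ml((.4245,y,.069),R,.03); ctrl.pause(.1)
st("pushed"); print("side",*roller("side",vision.grab_frame("side")[0])[:2])
ml((.4245,.055,.069),R,.06); st("off"); ctrl.pause(.5)
im=vision.grab_frame("side")[0]; r=roller("side",im); print("side",*r[:2],"angle",.4315-np.arcsin((23+r[0][1])/55))
ml((.4245,.06,.25),R,.2); ctrl.pause(.3)
r=roller("side",vision.grab_frame("side")[0]); print("side",*r[:2],"angle",.4315-np.arcsin((23+r[0][1])/55)); st()
p=cloud("side",vision.grab_frame("side")[1]).reshape(-1,3)
for nm,c,z in (("j2",(.425,-.051),.098),("j1",(.425,-.125),.098),("set",(.425,-.199),.098),("pink",(.445,.158),.098),("red",(.526,.205),.105),("tin",(.363,.238),.068)):
    q=p[(np.hypot(p[:,0]-c[0],p[:,1]-c[1])<.035)&(abs(p[:,2]-z)<.008)]
    if len(q): print(nm,len(q),np.percentile(q,[3,97],axis=0).mean(0).round(3))
```

```text
pushed 29.85 [0.425 0.028 0.051] w 0.0003 gf 0.0 F [-1.3 15.1  3.8] q7 -0.02
side [  5.1 -20. ] 0.81
off 30.56 [0.424 0.055 0.05 ] w 0.0001 gf 0.0 F [-0.2 -0.2  0.3] q7 -0.08
side [  5.1 -20. ] 0.81 angle 0.3769274618453212
side [  5.1 -20.3] 0.81 angle 0.3823893519898309
 32.52 [0.424 0.06  0.231] w -0.0 gf 0.0 F [-0.3  0.  -0.3] q7 -0.16
j2 209 [ 0.427 -0.051  0.098]
j1 245 [ 0.426 -0.126  0.098]
set 285 [ 0.427 -0.202  0.098]
pink 128 [0.446 0.159 0.095]
red 107 [0.525 0.205 0.103]
tin 190 [0.363 0.238 0.067]
```

The lever reads 0.38 rad and holds, the jars are in a row, and the pink jar, red jar and tin have not moved, so I'm handing in.

```bash
python3 -c "
from station import ticket
print(ticket.close_job())"
```

```text
the job is handed in; nothing more can be done
None
```

I handed the job in with both grey-capped jars upright in the empty compartments and the tray left at the switch, lever about 0.38 rad by camera (clicked, below overtravel). The red jar, pink jar and food tin measured unmoved; I did not re-measure the glass jar and green tin, and no verdict was shown.

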